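Third hand: hold an angle against the sprung stop

TASK

Pick up the long aluminium angle and set it down on its foot on the jig plate, the foot's free long edge facing the stop bar and parallel to it, without yet pushing the bar. Then slide it flush along the bar, its ends within the bar's ends, and press with a steady 10 newtons or so, the pointer between the two marks and the springs never bottomed, and finish while still holding it pressed like that so that a colleague can screw it down. Leave the other things on the bench where they are.

Things in the scene. Friction and masses are not known exactly. Their poses are not given: they have to be found in the camera images.
- angle_grip (a point): The LONG aluminium angle, 140 mm (y), 0.29 kg, loose on its foot. L section: flat foot 50 mm wide, 8 mm thick; upright wall 10 mm thick on the foot's rear edge, 45 mm high overall, both full length. This point: middle of the wall, 26.5 mm above the foot's underside. x from the wall towards the foot's free long edge, z up.
- angle_edge (a point): Same angle, same axes: middle of the foot's free long edge, at its underside; 45 mm ahead (x) of angle_grip and 26.5 mm below it.
- short_angle_grip (a point): The SHORT aluminium angle: same L section, 80 mm long, loose, not wanted here; this point is the middle of its upright wall, same axes.
- stop_face (a point): Stop bar of the jig, steel, 170 mm long (y), 14 mm deep, top 12.5 mm above the plate. This point: middle of its pressing face, level with the plate's top; it moves with the bar. x points into the bar (the way to press, away from the robot within 0.35 rad), z up.
- plate (a point): Jig plate, fixed, dark grey steel, 180 x 230 mm (x, y), its top 8 mm above the bench; this point is the middle of its top, axes as the stop's. The resting bar's face is 30 mm ahead (x) of it; the plate before the bar is clear. Behind the bar, from x = 66 mm, a grey housing 190 mm long, its top 34 mm above the bench.
- stop (a joint): How far the bar is pushed back against its springs, m: 0 at rest, grows along the stop's x, end of travel 0.016. Springs: 1.2 N per mm (10 N at 8.3 mm). A pointer on the bar's +y end meets the first of two white marks on the plate at 5.0 mm (6 N), the second at 11.7 mm (14 N).
- dishes_tall: Bystander: stack of four closed petri dishes, 90 mm across, 60 mm high; origin under its centre.
- dishes_low: Bystander: stack of two closed petri dishes, 90 mm across, 30 mm high; origin under its centre.
- beaker: Bystander: open pale plastic beaker, 80 mm across, 100 mm high; origin under its centre.
- jar: Bystander: amber sample jar, 60 mm across, 75 mm high; origin under its centre.
- screwdriver: Bystander: screwdriver lying on the bench, about 0.2 m long.
- pen: Bystander: grey marker pen lying on the bench, 130 mm long, 12 mm thick.
- screw_tray: Bystander: small white open tray of screws, 90 x 70 x 22 mm; origin under its centre.
Things that resemble listed ones, but are neither listed nor needed, are in the scene too. What is shaped like the part that bears angle_grip but black, purple or yellow is not meant.

How it is judged:
On the way:
1. the long angle stands on its foot on the plate (within 4 mm), free edge to the bar and at most 80 mm from it, parallel within 0.15 rad, the bar pushed less than 3 mm (z of angle_edge in the frame of stop_face between -0.004 and 0.004 m and angle between angle_edge's own z axis and vertical below 0.08 rad and angle between the x axis of angle_edge and the x axis of stop_face, either way round below 0.15 rad and x of angle_edge in the frame of stop_face between -0.08 and 0.003 m and y of angle_edge in the frame of stop_face between -0.045 and 0.045 m and value of joint stop below 0.003 m), for 0.2 s.
At the end, for the whole second after the job is handed in: Still held by the robot: the long angle on its foot on the plate (within 4 mm, 0.08 rad), free edge flush on the bar (3 mm, 0.05 rad), centred lengthways within 17 mm, pressed with 5 to 15 N, bar steady at 4.5 to 12.2 mm (z of angle_edge in the frame of stop_face between -0.004 and 0.004 m and angle between angle_edge's own z axis and vertical below 0.08 rad and angle between the x axis of angle_edge and the x axis of stop_face, either way round below 0.05 rad and x of angle_edge in the frame of stop_face between -0.003 and 0.003 m and y of angle_edge in the frame of stop_face between -0.017 and 0.017 m and contact force between angle and stop between 5 and 15 N and value of joint stop between 0.0045 and 0.0122 m and velocity of joint stop between -0.01 and 0.01 m/s and (contact force between angle and the fingers above 2 N or contact force between angle and the arm above 2 N)); the arm keeps its last pose, push and grip.
It fails at once if the springs are bottomed (bar pushed beyond 15 mm) (value of joint stop above 0.015 m).
It fails at once if another thing on the bench is shifted by more than 30 mm (distance of any of dishes_tall, dishes_low, beaker, jar, screwdriver, pen, screw_tray, short_angle_grip from where it was at the start of the episode above 0.03 m).
It also fails if it takes over 48 s, if anything falls off the work surface, if the arm or the gripper's body presses on something with over 40 N, if the wrist force passes 120 N, or if a joint passes its speed limit or range.

ROBOT

A 7-joint arm with a two-finger parallel gripper is mounted at the origin on the work surface. World frame = base frame: x ahead of the robot, y to its left, z up, the work surface at z = 0. Lengths are in m, angles in rad, forces in N, time in s.
With the tool pointing down it reaches from about 0.425 to 0.925 m from the base axis. Payload 6.8 kg.
Tool frame: the origin (TCP) lies at the very end of the fingers, on their centre line; the grasp point (between the pads) lies 19 mm behind it (env.grip_depth is the distance from the TCP to the grasp point, in m); y points along the fingers, x is the direction in which the jaws open and shut, and the axes are right-handed (so a half turn about y gives the same grasp; the last joint's range is limited). The gripper opens to 88 mm and grips with 3 to 60 N. Pads are 20 mm wide; open, the fingers measure 115 mm over their backs; the gripper's body (75 mm by 178 mm) begins 61 mm behind the grasp point.
Start: joints at [-1.416, 0.477, 0.022, 1.555, -0.011, 1.109, -0.083], TCP at [0.175, 0.652, 0.223] pointing down, gripper open.
Joint ranges: [-2.96, 2.96], [-0.34, 2.1], [-1.41, 1.46], [0.24, 2.44], [-1.37, 4.51], [0.17, 1.92], [-2.96, 2.96]. Speed limits (rad/s): [2.39, 2.39, 3.14, 3.14, 3.14, 3.14, 3.14].

INTERFACE

Orientations are given as a unit quaternion [w, x, y, z].
In Python, from rig import env gives the robot as it stands.
- The arm moves only by the shell command python3 -m handwheel 'ROWS' [OPENING]. ROWS is JSON, a list of rows, each a list of 6 numbers: the shift along the tool's x, y, z in m, then the turn, a rotation vector about the tool's x, y, z in degrees. In form: [[x, y, z, wx, wy, wz], ...]. A call has 1 to 20 rows; each row shifts and turns the commanded pose from where the row before left it, along the tool's axes as they then stand; what a row does not reach is not made up. A row lasts 1/10 s, in which the tool goes at most 50 mm and 8.59 degrees, less where a joint would pass 70% of its speed; a pose out of reach is approached as far as the arm can. A call is refused whole if a number of a shift passes 0.05 or a number of a turn 8.59, either way. A call with a gripper value outside its range is refused whole. OPENING is the closure in counts, from 0 (fully open) to 255 (shut), set as the call begins (- or left out, the last holds). The fingers move at their own pace and stop on an object; the grip force is fixed at half the most. Time passes only in rows, so rows that do not move let the fingers close. It gives the time, the measured TCP pose, the force and the opening at its end, in the units of the state.
- env.state(): the state, without advancing time (a new reading comes with each control period).
- env.capture(name): name is "scene" or "top" or "wrist"; returns the picture (480x640x3 uint8, red, green, blue); there is no depth.
- env.camera_model(name): a dict with "fovy" (degrees; the focal length in pixels is half the picture's height over the tangent of half this angle, whatever the lens; pixels are square), "cx", "cy" (the principal point, pixels), "R" (3x3) and "t" (3): a world point X has camera coordinates R X + t; the wrist camera has in their place "hand_eye" (4x4, takes a point from camera to tool coordinates, whose origin is the TCP and whose axes are the tool frame's). Camera axes: x right, y down, z forward; pixel columns grow to the right and rows downward; lengths in m; the calibration is good to about 2 mm. The wrist camera is an equidistant fisheye: a pixel r from the principal point sees the ray r / f radians off the axis. A picture is of the moment at which its call begins: read the wrist's pose just before it. camera_model takes no time and is no camera call.
- env.finish_job(): hands the job in, once; it reports no verdict.
The state is a dict: "t": time; "q": joint angles; "joint_velocities": joint speeds; "effort": joint torques, N m; "tool_pos": TCP position; "eef_rot": TCP orientation; "wrist_force": force on the tool from outside, world axes, zero at the start; "ft_torque": the same for the moment, N m; "grip_width": finger opening in m.
Only numpy, scipy, OpenCV 4.12 (cv2) and the standard library are available. Lean on these libraries where they do the work, as an engineer would, in place of code of your own. Each camera call takes 0.05 s, during which the arm holds its last target.

## Working session

There is one attempt and no reset: what is moved stays moved. The work goes in short steps, Python scripts to look and compute and a shell command to move; the robot and the scene stay as the last step left them, time stands still between calls to the robot, and variables do not carry over. Pictures are saved under pics/ and viewed, and the job is handed in when it is done.

```bash
mkdir -p pics; ls
python3 - <<'E'
from rig import env
import cv2,json
s=env.state();print(s);print(env.grip_depth)
for n in("scene","top","wrist"):
    im=env.capture(n);cv2.imwrite(f"pics/{n}0.png",im[:,:,::-1]);print(n,env.camera_model(n))
E
```

```text
pics
{'t': 0.0, 'q': array([-1.41607777,  0.47779098,  0.02234952,  1.55640914, -0.01151383,
        1.10930604, -0.08306992]), 'joint_velocities': array([ 0.00118033, -0.00017261, -0.00139022,  0.00087865, -0.00074321,
       -0.00228839,  0.00156061]), 'effort': array([-3.69842692e-04, -5.82856715e+01,  1.53443478e+00, -2.72609693e+01,
       -5.42855775e-02,  1.71230442e-02,  1.68299584e-04]), 'tool_pos': array([0.17523022, 0.65125036, 0.22170589]), 'eef_rot': array([-0.56077867,  0.56161448,  0.42971064, -0.43065674]), 'wrist_force': array([ 0.50873656,  0.02882994, -0.24036336]), 'ft_torque': array([-0.0249085 ,  0.02879376,  0.0060326 ]), 'grip_width': 0.08776389594622469}
0.0187
scene {'fovy': 57.36818621362862, 'cx': 317.422592458469, 'cy': 244.015374499297, 'R': array([[-0.37459424,  0.92709072, -0.01348916],
       [ 0.62347888,  0.24109744, -0.74373793],
       [-0.68626033, -0.28701016, -0.66833519]]), 't': array([ 0.21386088, -0.30335345,  1.74568932])}
top {'fovy': 54.43718338895314, 'cx': 316.60869538882815, 'cy': 237.82367227367934, 'R': array([[-0.02061585, -0.99978682, -0.00114503],
       [-0.99115697,  0.02058804, -0.13108775],
       [ 0.13108338, -0.00156758, -0.99137011]]), 't': array([-0.00542447,  0.56824383,  1.16182724])}
wrist {'fovy': 65.70646984690485, 'cx': 316.85893486218947, 'cy': 241.13908864781064, 'hand_eye': array([[ 9.99999966e-01, -8.59482938e-05, -2.47163121e-04,
        -8.55661219e-05],
       [ 2.16805791e-04, -2.56780790e-01,  9.66469647e-01,
        -1.62230264e-01],
       [-1.46533159e-04, -9.66469668e-01, -2.56780763e-01,
         6.99664921e-02],
       [ 0.00000000e+00,  0.00000000e+00,  0.00000000e+00,
         1.00000000e+00]])}
```

View pics/top0.png

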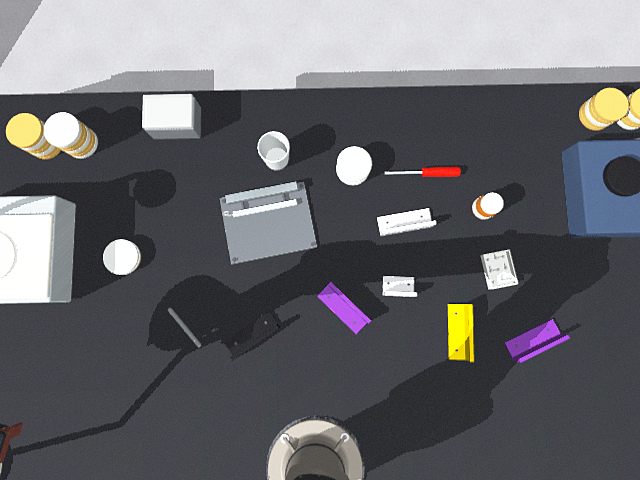

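View pics/scene0.png

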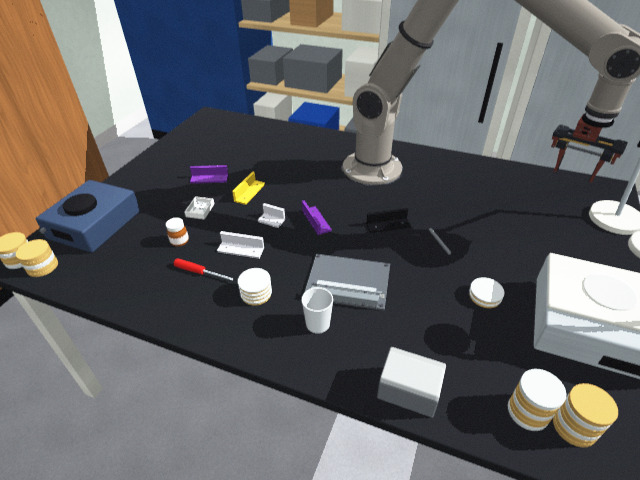

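View pics/wrist0.png

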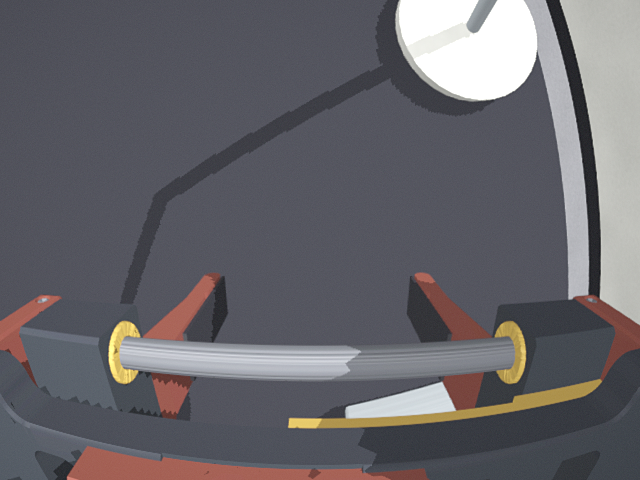

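Run:
```python
import cv2,numpy as np
t=cv2.imread("pics/top0.png");s=cv2.imread("pics/scene0.png")
a=cv2.resize(t[160:310,200:450],None,fx=3.2,fy=3.2,interpolation=cv2.INTER_CUBIC)
cv2.imwrite("pics/ztop.png",a)
cv2.imwrite("pics/zscene.png",cv2.resize(s[190:340,200:400],None,fx=4,fy=4,interpolation=cv2.INTER_CUBIC))
```

```text
(no output)
```

View pics/ztop.png

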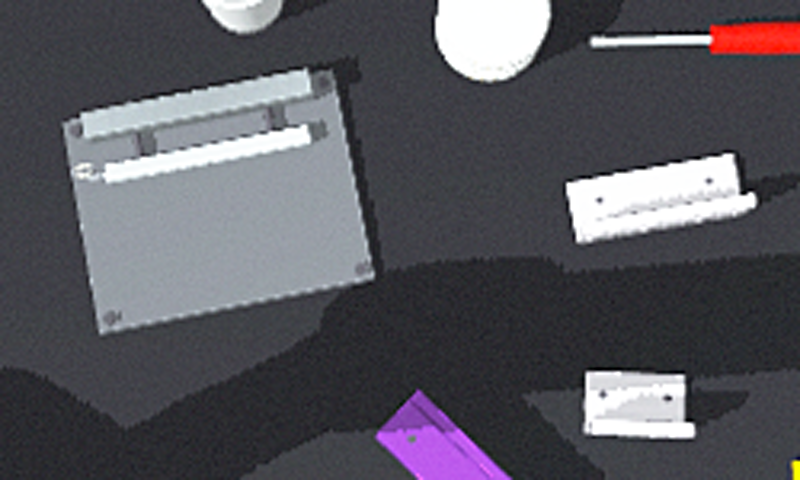

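View pics/zscene.png

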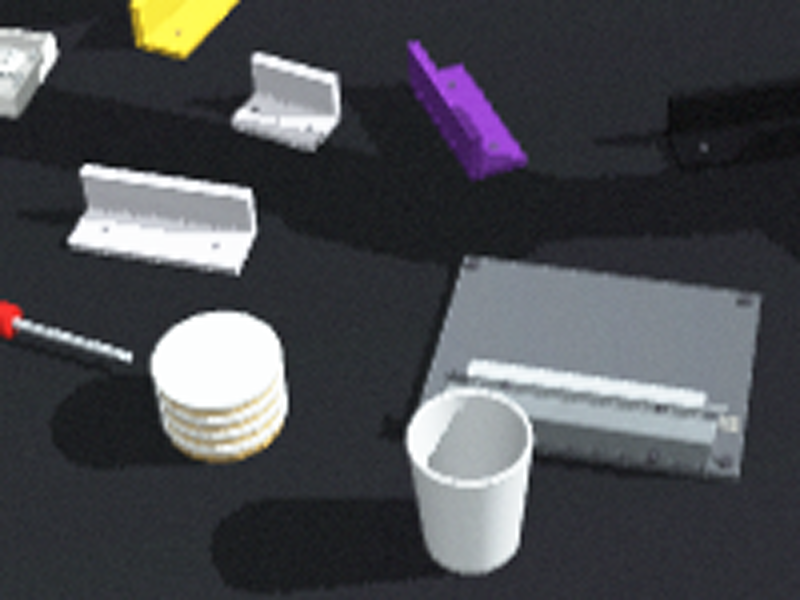

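```bash
cat > h.py <<'E'
import numpy as np
from rig import env
from scipy.spatial.transform import Rotation as Ro
def ray(n,u,v,z):
    m=env.camera_model(n);f=240/np.tan(np.radians(m["fovy"])/2)
    d=m["R"].T@np.array([(u-m["cx"])/f,(v-m["cy"])/f,1]);c=-m["R"].T@m["t"]
    return c+d*(z-c[2])/d[2]
def pose():
    s=env.state();q=s["eef_rot"];return s["tool_pos"],Ro.from_quat([q[1],q[2],q[3],q[0]]).as_matrix()
E
python3 - <<'E'
from h import *
T=lambda u,v,z:ray("top",u/3.2+200-.34,v/3.2+160-.34,z)
S=lambda u,v,z:ray("scene",u/4+200-.38,v/4+190-.38,z)
def p(n,a):print(n,np.round(np.array(a),4).tolist(), "len",np.round(np.linalg.norm(a[0]-a[1]),4),"yaw",np.round(np.degrees(np.arctan2(-(a[1]-a[0])[0],(a[1]-a[0])[1])),2))
print(-env.camera_model("top")["R"].T@env.camera_model("top")["t"])
p("foot T",[T(736,153,.008),T(566,182,.008)])
p("foot S",[S(68,246,.008)if 0 else S(68,241,.008),S(239,270,.004)])
p("walltop front S",[S(83,173,.045),S(254,197,.045)])
p("walltop rear S",[S(84,164,.045),S(254,187,.045)])
p("walltop rear T",[T(757,207,.045),T(580,243,.045)])
p("walltop front T",[T(755,195,.045),T(575,227,.045)])
p("plate far T",[T(335,70,.008),T(63,123,.008)])
p("plate near T",[T(374,277,.008),T(100,333,.008)])
p("plate near S",[S(468,257,.008),S(761,295,.008)])
p("bar front T",[T(312,143,.0205),T(106,182,.0205)])
p("bar rear T",[T(307,124,.0205),T(104,163,.0205)])
p("bar front S",[S(470,360,.0205),S(706,392,.0205)])
p("short foot T",[T(685,375,.008),T(587,371,.008)])
print(pose())
E
```

```text
[ 0.41081076 -0.01530108  1.22628439]
foot T [[0.647, -0.3191, 0.008], [0.6255, -0.1771, 0.008]] len 0.1436 yaw 8.6
foot S [[0.6468, -0.3129, 0.008], [0.6238, -0.1734, 0.004]] len 0.1414 yaw 9.36
walltop front S [[0.6061, -0.317, 0.045], [0.5829, -0.1769, 0.045]] len 0.142 yaw 9.4
walltop rear S [[0.5963, -0.3221, 0.045], [0.5723, -0.1824, 0.045]] len 0.1417 yaw 9.73
walltop rear T [[0.5955, -0.3244, 0.045], [0.5693, -0.1815, 0.045]] len 0.1452 yaw 10.37
walltop front T [[0.6052, -0.3233, 0.045], [0.5823, -0.178, 0.045]] len 0.147 yaw 8.97
plate far T [[0.7245, 0.0124, 0.008], [0.684, 0.2396, 0.008]] len 0.2308 yaw 10.11
plate near T [[0.5496, -0.0166, 0.008], [0.5083, 0.2082, 0.008]] len 0.2286 yaw 10.43
plate near S [[0.5496, -0.0112, 0.008], [0.5083, 0.2119, 0.008]] len 0.2269 yaw 10.49
bar front T [[0.6602, 0.0321, 0.0205], [0.6311, 0.2015, 0.0205]] len 0.1718 yaw 9.73
bar rear T [[0.6762, 0.036, 0.0205], [0.647, 0.2031, 0.0205]] len 0.1697 yaw 9.91
bar front S [[0.662, 0.0362, 0.0205], [0.6302, 0.2034, 0.0205]] len 0.1702 yaw 10.76
short foot T [[0.4642, -0.268, 0.008], [0.4691, -0.1884, 0.008]] len 0.0797 yaw -3.52
(array([0.17525236, 0.65139021, 0.22191632]), array([[ 2.59774816e-01, -2.54805983e-04, -9.65669188e-01],
       [ 9.65668250e-01, -1.34979314e-03,  2.59774920e-01],
       [-1.36964585e-03, -9.99999057e-01, -1.04584216e-04]]))
```

```bash
cat >> h.py <<'E'
def go(tgt,yaw=None,frm=None):
    p,R=pose(); p=p if frm is None else np.array(frm)
    d=R.T@(np.array(tgt)-p)
    print("pos",np.round(p,4),"yaw",round(float(np.degrees(np.arctan2(R[1,0],R[0,0]))),2),"tilt",np.round(R[2],4),"tool shift",np.round(d,4),"len",round(float(np.linalg.norm(d)),4))
    if yaw is not None:
        y=np.radians(yaw);x=np.array([np.cos(y),np.sin(y),0]);yy=np.array([0,0,-1.]);Rt=np.stack([x,yy,np.cross(x,yy)],1)
        print("turn deg",np.round(np.degrees(Ro.from_matrix(R.T@Rt).as_rotvec()),2))
E
python3 - <<'E'
from h import *
go([.5,.3,.222]);go([.585,-.251,.16],9.3,[.5,.3,.222])
for n,u,v,z in[("beaker",273,137,.1),("beakerbase",276,166,0)]:print(n,ray("top",u,v,z))
print("beaker S",ray("scene",200+470/4,190+420/4,.1),ray("scene",200+470/4,190+570/4,0))
print("tall",ray("top",354,160,.06))
E
```

```text
pos [0.1753 0.6514 0.2219] yaw 74.94 tilt [-1.4e-03 -1.0e+00 -1.0e-04] tool shift [-2.550e-01  3.000e-04 -4.049e-01] len 0.4785
pos [0.5   0.3   0.222] yaw 74.94 tilt [-1.4e-03 -1.0e+00 -1.0e-04] tool shift [-0.5099  0.0627 -0.2252] len 0.561
turn deg [ 5.000e-02  6.564e+01 -7.000e-02]
beaker [0.81687573 0.08694952 0.1       ]
beakerbase [0.77126174 0.08859198 0.        ]
beaker S [0.78084164 0.08649006 0.1       ] [8.20640229e-01 1.01122543e-01 1.11022302e-16]
tall [ 0.76533868 -0.11768427  0.06      ]
```

```bash
python3 -m handwheel '[[-0.0255,0,-0.0405,0,0,0],[-0.0255,0,-0.0405,0,0,0],[-0.0255,0,-0.0405,0,0,0],[-0.0255,0,-0.0405,0,0,0],[-0.0255,0,-0.0405,0,0,0],[-0.0255,0,-0.0405,0,0,0],[-0.0255,0,-0.0405,0,0,0],[-0.0255,0,-0.0405,0,0,0],[-0.0255,0,-0.0405,0,0,0],[-0.0255,0,-0.0405,0,0,0]]' 100
python3 -c "
from h import *
go([.585,-.251,.16],9.3)"
```

```text
t: 1.15
tool_pos: [0.5011, 0.2987, 0.2226]
eef_rot: [0.561, -0.561, -0.43, 0.43]
wrist_force: [0.0, 0.3, 1.2]
grip_width: 0.0533
pos [0.5011 0.2987 0.2226] yaw 74.95 tilt [-0.e+00 -1.e+00  2.e-04] tool shift [-0.5091  0.0626 -0.2237] len 0.5596
turn deg [-1.000e-02  6.565e+01 -1.000e-02]
```

```bash
python3 -m handwheel '[[-0.0364,0.002,-0.016,0,0,0],[-0.0364,0.002,-0.016,0,0,0],[-0.0364,0.002,-0.016,0,0,0],[-0.0364,0.002,-0.016,0,0,0],[-0.0364,0.002,-0.016,0,0,0],[-0.0364,0.002,-0.016,0,0,0],[-0.0364,0.002,-0.016,0,0,0],[-0.0364,0.002,-0.016,0,0,0],[-0.0364,0.002,-0.016,0,0,0],[-0.0364,0.002,-0.016,0,0,0],[-0.0364,0.002,-0.016,0,0,0],[-0.0364,0.002,-0.016,0,0,0],[-0.0364,0.002,-0.016,0,0,0],[-0.0364,0.002,-0.016,0,0,0]]'
python3 -m handwheel '[[0,0,0,0,8.2,0],[0,0,0,0,8.2,0],[0,0,0,0,8.2,0],[0,0,0,0,8.2,0],[0,0,0,0,8.2,0],[0,0,0,0,8.2,0],[0,0,0,0,8.2,0],[0,0,0,0,8.2,0],[0,0,0,0,0,0]]'
python3 -c "
from h import *
import cv2
go([.589,-.251,.014],9.3)
cv2.imwrite('pics/w1.png',env.capture('wrist')[:,:,::-1])"
```

```text
t: 2.55
tool_pos: [0.5841, -0.2513, 0.1943]
eef_rot: [0.561, -0.561, -0.43, 0.43]
wrist_force: [0.3, -0.7, 0.9]
grip_width: 0.0532
t: 3.45
tool_pos: [0.584, -0.2496, 0.1942]
eef_rot: [-0.705, 0.705, 0.057, -0.058]
wrist_force: [-0.5, -0.5, -0.2]
grip_width: 0.0533
pos [ 0.584  -0.2496  0.1942] yaw 9.29 tilt [-9.e-04 -1.e+00 -0.e+00] tool shift [ 0.0048  0.1802 -0.0022] len 0.1803
turn deg [ 0.   -0.01 -0.05]
```

View pics/w1.png

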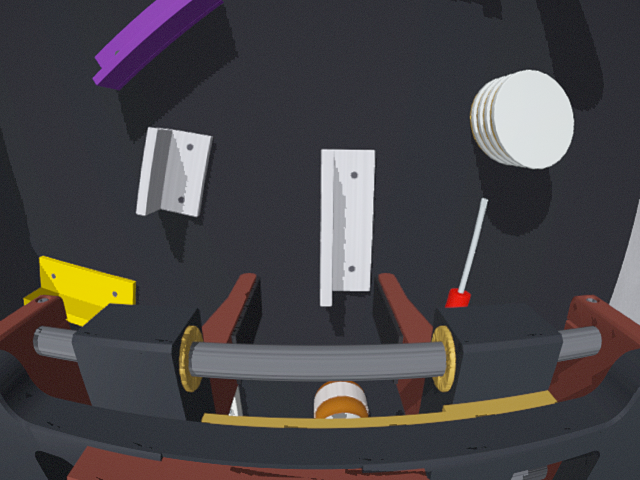

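```bash
cat >> h.py <<'E'
def wray(u,v,z,P=None):
    m=env.camera_model("wrist");f=240/np.tan(np.radians(m["fovy"])/2)
    p,R=P or pose();a=np.array([u-m["cx"],v-m["cy"]]);r=np.hypot(*a);th=r/f
    d=np.r_[a/max(r,1e-9)*np.sin(th),np.cos(th)];H=m["hand_eye"];d=R@H[:3,:3]@d;c=p+R@H[:3,3]
    return c+d*(z-c[2])/d[2]
E
python3 - <<'E'
from h import *
import numpy as np
a=[wray(321,151,.045),wray(333,151,.045),wray(320,306,.045),wray(332,306,.045)]
b=[wray(375,150,.008),wray(369,292,.008)]
print(np.round(a,4),np.round(np.mean(a,0),4));print(np.round(b,4),np.round(np.mean(b,0),4))
for A in(a[0]-a[2],a[1]-a[3],b[0]-b[1]):print(np.linalg.norm(A),np.degrees(np.arctan2(-A[0],A[1])))
go(np.r_[np.mean(a,0)[:2],.014],9.3)
E
```

```text
[[ 0.5766 -0.1854  0.045 ]
 [ 0.5864 -0.1838  0.045 ]
 [ 0.599  -0.3227  0.045 ]
 [ 0.6099 -0.3209  0.045 ]] [ 0.593  -0.2532  0.045 ]
[[ 0.6267 -0.176   0.008 ]
 [ 0.649  -0.3162  0.008 ]] [ 0.6378 -0.2461  0.008 ]
0.1390818803637382 9.30228043055492
0.1391612868359126 9.741818973870567
0.14192936191458563 9.039688533311386
pos [ 0.584  -0.2496  0.1943] yaw 9.54 tilt [-8.e-04 -1.e+00 -0.e+00] tool shift [ 0.0084  0.1803 -0.005 ] len 0.1805
turn deg [ 0.    0.24 -0.05]
```

```bash
python3 -m handwheel '[[0.0075,0.03,-0.003,0,0,0],[0,0.04,0,0,0,0],[0,0.04,0,0,0,0],[0,0.03,0,0,0,0],[0,0.02,0,0,0,0],[0,0.01,0,0,0,0],[0,0.01,0,0,0,0],[0,0,0,0,0,0]]'
python3 -c "
from h import *
import cv2
go([.589,-.251,.014],9.3)
cv2.imwrite('pics/w2.png',env.capture('wrist')[:,:,::-1])"
```

```text
t: 4.3
tool_pos: [0.5917, -0.2515, 0.0141]
eef_rot: [0.705, -0.705, -0.058, 0.058]
wrist_force: [-0.5, -0.2, -0.4]
grip_width: 0.0535
pos [ 0.5917 -0.2515  0.0141] yaw 9.41 tilt [-7.e-04 -1.e+00  6.e-04] tool shift [-0.0026  0.0001  0.001 ] len 0.0028
turn deg [-0.03  0.11 -0.04]
```

View pics/w2.png

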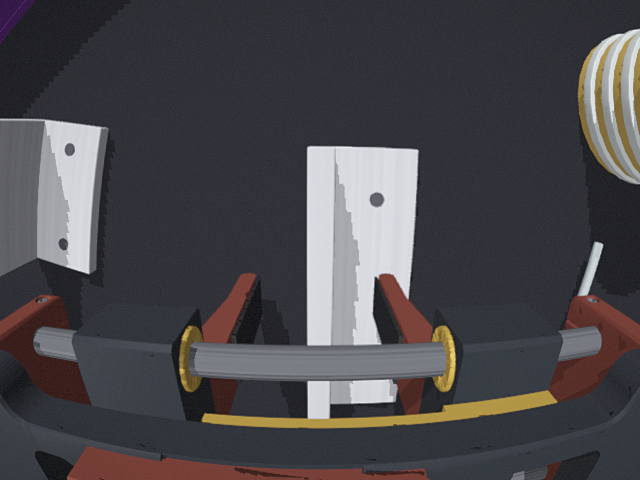

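```bash
python3 -m handwheel '[[0,0,0,0,0,0],[0,0,0,0,0,0],[0,0,0,0,0,0],[0,0,0,0,0,0],[0,0,0,0,0,0],[0,0,0,0,0,0],[0,0,0,0,0,0],[0,0,0,0,0,0]]' 255
python3 -m handwheel '[[0,-0.01,0,0,0,0],[0,-0.03,0,0,0,0],[0,-0.04,0,0,0,0],[0,-0.04,0,0,0,0],[0,0,0,0,0,0]]'
python3 -c "
from h import *
import cv2
cv2.imwrite('pics/w3.png',env.capture('wrist')[:,:,::-1])
# target: edge 30 mm before face
y=np.radians(10.2);x=np.array([np.cos(y),np.sin(y)]);g=np.array([.646,.118])-x*(.045+.03)
go(np.r_[g,.06],10.2)"
```

```text
t: 5.15
tool_pos: [0.5922, -0.2516, 0.0147]
eef_rot: [0.705, -0.705, -0.058, 0.058]
wrist_force: [0.7, 0.3, 1.3]
grip_width: 0.0097
t: 5.65
tool_pos: [0.5946, -0.2538, 0.1406]
eef_rot: [-0.703, 0.706, 0.06, -0.054]
wrist_force: [-0.8, -1.6, -2.0]
grip_width: 0.0098
pos [ 0.5933 -0.2526  0.1377] yaw 9.33 tilt [ 0.0045 -1.     -0.0021] tool shift [0.0367 0.0771 0.3562] len 0.3663
turn deg [ 0.12 -0.87  0.26]
```

View pics/w3.png

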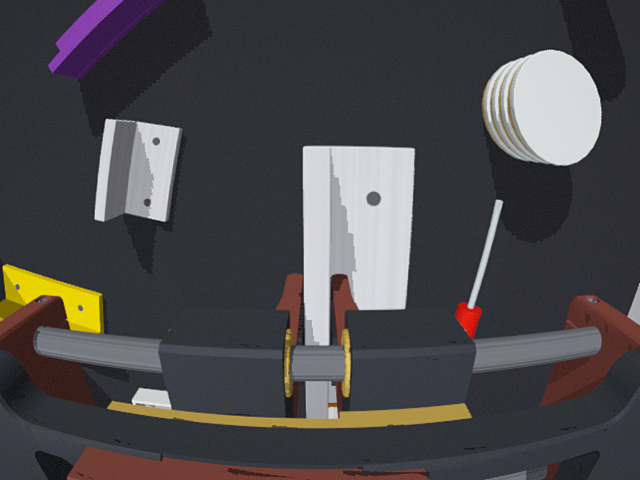

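```bash
python3 -m handwheel '[[0.0037,0,0.015,0,0,0],[0.0037,0,0.03,0,0,0],[0.0037,0,0.04,0,-0.87,0],[0.0037,0,0.04,0,0,0],[0.0037,0,0.04,0,0,0],[0.0037,0,0.04,0,0,0],[0.0037,0,0.04,0,0,0],[0.0037,0,0.04,0,0,0],[0.0037,0.01,0.036,0,0,0],[0.0037,0.02,0.025,0,0,0],[0,0.02,0.01,0,0,0],[0,0.01,0,0,0,0],[0,0,0,0,0,0],[0,0,0,0,0,0],[0,0,0,0,0,0]]'
python3 -c "
from h import *
import cv2
cv2.imwrite('pics/w4.png',env.capture('wrist')[:,:,::-1])
cv2.imwrite('pics/t4.png',cv2.resize(env.capture('top')[160:310,200:450,::-1],None,fx=3.2,fy=3.2,interpolation=cv2.INTER_CUBIC))
y=np.radians(10.2);x=np.array([np.cos(y),np.sin(y)]);g=np.array([.646,.118])-x*(.045+.03)
go(np.r_[g,.0227],10.2)"
```

```text
t: 7.2
tool_pos: [0.5672, 0.1041, 0.0754]
eef_rot: [-0.704, 0.704, 0.063, -0.062]
wrist_force: [-0.1, -0.1, -2.3]
grip_width: 0.0099
pos [0.5672 0.1045 0.0755] yaw 10.12 tilt [ 1.4e-03 -1.0e+00  1.0e-04] tool shift [ 0.0048  0.0528 -0.0007] len 0.053
turn deg [-0.01 -0.08  0.08]
```

View pics/w4.png

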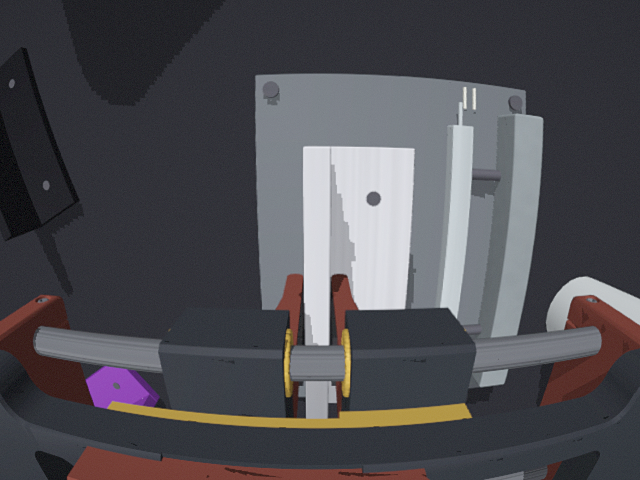

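View pics/t4.png

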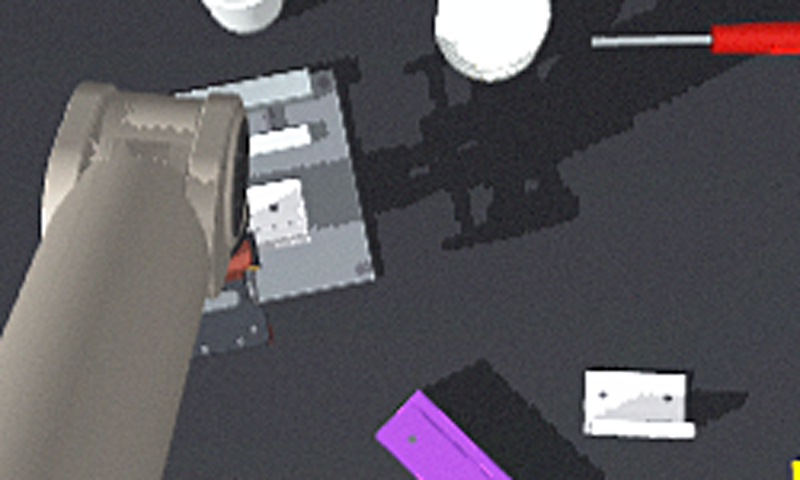

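Run:
```python
from h import *
P=pose();R=P[1]
def L(u,v,z):
    w=wray(u,v,z,P);return w
zf=P[0][2]-.0147
y=np.radians(10.2);X=np.array([np.cos(y),np.sin(y),0]);Y=np.array([-X[1],X[0],0])
pts={"foot far":(413,149,zf+.008),"foot near":(406,308,zf+.008),"wall far rear":(303,148,zf+.045),"wall far front":(330,148,zf+.045),"bar far front":(449,126,.0205),"bar near front":(440,307,.0205),"bar far rear":(473,127,.0205),"plate far left":(256,75,.008),"plate far right":(525,91,.008),"plate nearleft":(263,305,.008)}
o=np.array([.646,.118,0])
for k,a in pts.items():
    w=L(*a);print(k,np.round(w,4),"stop frame x,y mm",np.round([1e3*(w-o)@X,1e3*(w-o)@Y],1))
```

```text
foot far [0.5985 0.1799 0.0688] stop frame x,y mm [-35.7  69.4]
foot near [0.6137 0.1022 0.0688] stop frame x,y mm [-34.6  -9.8]
wall far rear [0.5501 0.1711 0.1058] stop frame x,y mm [-84.9  69.3]
wall far front [0.5595 0.1728 0.1058] stop frame x,y mm [-75.4  69.3]
bar far front [0.6307 0.2008 0.0205] stop frame x,y mm [-0.4 84.2]
bar near front [0.6541 0.086  0.0205] stop frame x,y mm [  2.3 -32.9]
bar far rear [0.6464 0.2043 0.0205] stop frame x,y mm [15.7 84.8]
plate far left [0.5104 0.2105 0.008 ] stop frame x,y mm [-117.1  115. ]
plate far right [0.6863 0.2418 0.008 ] stop frame x,y mm [ 61.6 114.7]
plate nearleft [0.5374 0.0624 0.008 ] stop frame x,y mm [-116.7  -35.5]
```

```bash
python3 -m handwheel '[[0.005,0.015,0,0,0,0],[0,0.015,0,0,0,0],[0,0.01,0,0,0,0],[0,0.006,0,0,0,0],[0,0.004,0,0,0,0],[0,0,0,0,0,0],[0,0.002,0,0,0,0],[0,0,0,0,0,0],[0,0,0,0,0,0]]'
python3 -m handwheel '[[0,0.001,0,0,0,0],[0,0,0,0,0,0],[0,0,0,0,0,0],[0,0,0,0,0,0]]'
```

```text
t: 8.2
tool_pos: [0.5717, 0.1063, 0.023]
eef_rot: [0.704, -0.704, -0.063, 0.063]
wrist_force: [-0.2, 0.1, -2.4]
grip_width: 0.0096
t: 8.6
tool_pos: [0.5718, 0.1063, 0.0227]
eef_rot: [0.705, -0.704, -0.063, 0.063]
wrist_force: [-2.9, 0.5, 6.3]
grip_width: 0.0103
```

```bash
python3 -m handwheel '[[0,-0.0005,0,0,0,0],[0,0,0,0,0,0],[0,0,0,0,0,0]]'
cat > look.py <<'E'
from h import *
import cv2,sys
P=pose();im=env.capture('wrist')[:,:,::-1];cv2.imwrite(f'pics/{sys.argv[1]}.png',cv2.resize(im[60:330,230:590],None,fx=2.2,fy=2.2,interpolation=cv2.INTER_CUBIC))
cv2.imwrite(f'pics/{sys.argv[1]}_p.png',cv2.resize(im[60:160,380:580],None,fx=4,fy=4,interpolation=cv2.INTER_CUBIC))
s=env.state();print(P,s["wrist_force"],s["t"])
E
python3 look.py w5
```

```text
t: 8.9
tool_pos: [0.5718, 0.1063, 0.0227]
eef_rot: [0.704, -0.704, -0.063, 0.063]
wrist_force: [-2.2, 0.2, 6.7]
grip_width: 0.0098
(array([0.5718003 , 0.10631379, 0.02269603]), array([[ 9.84166345e-01,  4.91360069e-04, -1.77246621e-01],
       [ 1.77246377e-01,  5.02415625e-04,  9.84166383e-01],
       [ 5.72631534e-04, -9.99999753e-01,  4.07368757e-04]])) [-1.24794945  0.15742381  5.8084452 ] 8.95
```

View pics/w5.png

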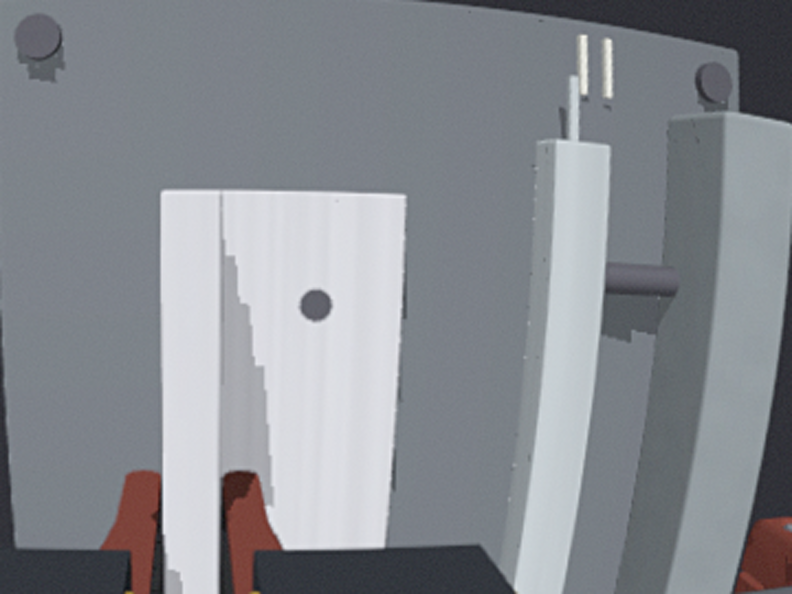

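```bash
python3 -m handwheel '[[0.004,0,0,0,0,0],[0.005,0,0,0,0,0],[0.005,0,0,0,0,0],[0.005,0,0,0,0,0],[0.003,0,0,0,0,0],[0,0,0,0,0,0],[0,0,0,0,0,0],[0,0,0,0,0,0]]'
python3 look.py w6
```

```text
t: 9.75
tool_pos: [0.5916, 0.1094, 0.0227]
eef_rot: [0.704, -0.704, -0.062, 0.064]
wrist_force: [-8.9, -1.6, 12.8]
grip_width: 0.0097
(array([0.59160513, 0.1093949 , 0.02272136]), array([[ 9.84263447e-01, -3.14208095e-03, -1.76679356e-01],
       [ 1.76680486e-01,  8.37200470e-05,  9.84268255e-01],
       [-3.07785893e-03, -9.99995060e-01,  6.37546973e-04]])) [-8.13905978 -0.81320555 12.09606985] 9.8
```

View pics/w6.png

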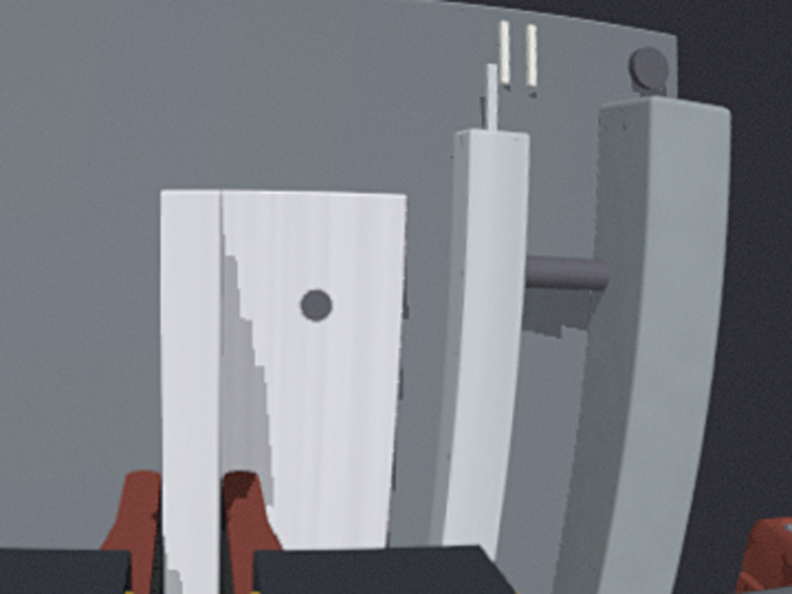

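```bash
python3 -m handwheel '[[0,-0.0005,0,0,0,0],[0,-0.0005,0,0,0,0],[0.003,0,0,0,0,0],[0.003,0,0,0,0,0],[0.002,0,0,0,0,0],[0,0,0,0,0,0],[0,0,0,0,0,0],[0,0,0,0,0,0]]'
python3 look.py w7
```

```text
t: 10.6
tool_pos: [0.6009, 0.1115, 0.023]
eef_rot: [-0.704, 0.704, 0.063, -0.063]
wrist_force: [-0.2, -0.9, -2.4]
grip_width: 0.01
(array([0.60090323, 0.11148666, 0.02303986]), array([[ 9.84153181e-01, -2.49445651e-04, -1.77320203e-01],
       [ 1.77320190e-01, -7.33765113e-05,  9.84153212e-01],
       [-2.58503877e-04, -9.99999966e-01, -2.79819767e-05]])) [-0.75416977  0.2459383  -1.99958521] 10.65
```

View pics/w7.png

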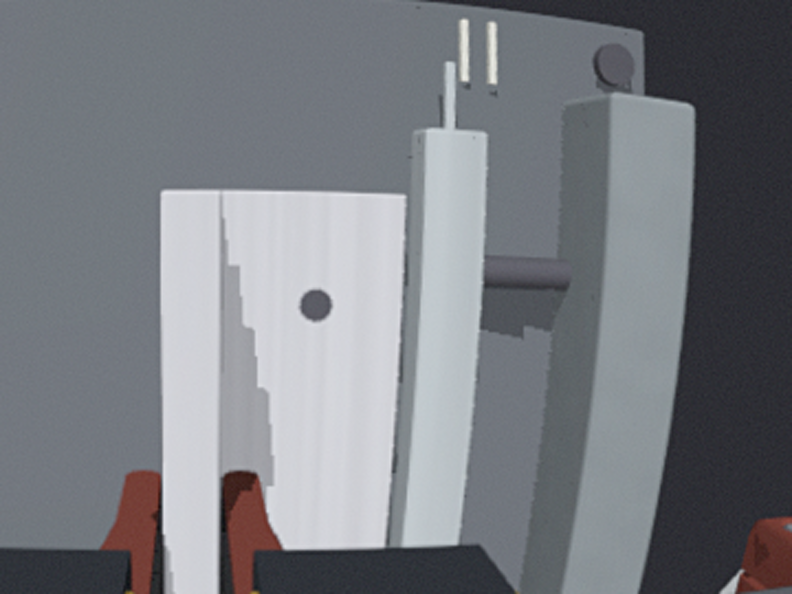

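```bash
python3 -m handwheel '[[0.002,0,0,0,0,0],[0,0,0,0,0,0],[0,0,0,0,0,0]]'; python3 -m handwheel '[[0.002,0,0,0,0,0],[0,0,0,0,0,0],[0,0,0,0,0,0]]';  python3 -m handwheel '[[0.002,0,0,0,0,0],[0,0,0,0,0,0],[0,0,0,0,0,0]]'
python3 look.py w8
```

```text
t: 10.95
tool_pos: [0.6031, 0.1119, 0.0232]
eef_rot: [0.704, -0.704, -0.063, 0.063]
wrist_force: [-0.4, 0.3, -1.7]
grip_width: 0.0099
t: 11.25
tool_pos: [0.6047, 0.1121, 0.023]
eef_rot: [0.704, -0.704, -0.063, 0.063]
wrist_force: [-2.1, 0.1, -2.6]
grip_width: 0.0095
t: 11.55
tool_pos: [0.6064, 0.1124, 0.023]
eef_rot: [-0.704, 0.704, 0.063, -0.063]
wrist_force: [-3.8, -0.2, -0.4]
grip_width: 0.0097
(array([0.60639696, 0.11244945, 0.02298462]), array([[ 9.84161718e-01, -1.13422852e-03, -1.77269358e-01],
       [ 1.77269336e-01, -1.20899417e-04,  9.84162369e-01],
       [-1.13769679e-03, -9.99999349e-01,  8.20793592e-05]])) [-3.17960689  0.04713986 -0.67174703] 11.6
```

View pics/w8.png

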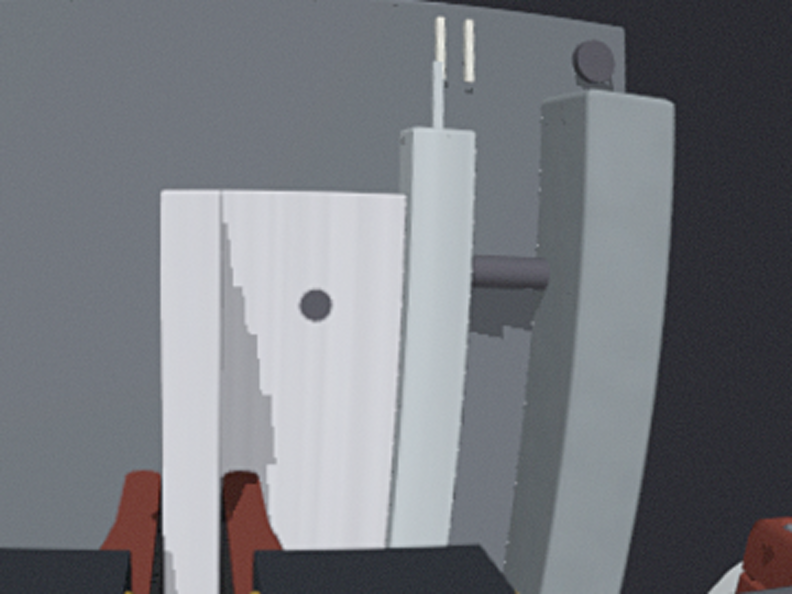

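```bash
python3 -m handwheel '[[0.001,0,0,0,0,0],[0.0015,0,0,0,0,0],[0,0,0,0,0,0],[0,0,0,0,0,0],[0,0,0,0,0,0]]'; python3 -m handwheel '[[0.001,0,0,0,0,0],[0.0015,0,0,0,0,0],[0,0,0,0,0,0],[0,0,0,0,0,0],[0,0,0,0,0,0]]'
python3 look.py w9
```

```text
t: 12.1
tool_pos: [0.6085, 0.1128, 0.023]
eef_rot: [0.704, -0.704, -0.062, 0.064]
wrist_force: [-5.6, -0.2, 1.1]
grip_width: 0.01
t: 12.6
tool_pos: [0.6102, 0.1132, 0.0229]
eef_rot: [0.704, -0.704, -0.062, 0.064]
wrist_force: [-7.8, -1.3, 3.1]
grip_width: 0.0098
(array([0.61018557, 0.11316679, 0.02288078]), array([[ 9.84177298e-01, -3.49874683e-03, -1.77151928e-01],
       [ 1.77152606e-01, -1.17730209e-04,  9.84183388e-01],
       [-3.46426464e-03, -9.99993872e-01,  5.03944718e-04]])) [-8.45704472 -0.9378521   2.7500335 ] 12.65
```

View pics/w9.png

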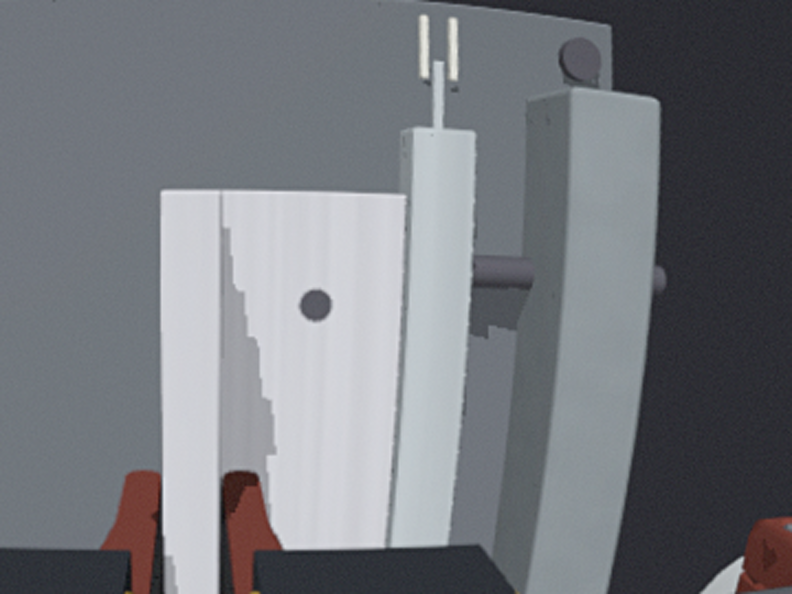

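```bash
python3 -m handwheel '[[0.0012,-0.0002,0,0,0,0],[0,0,0,0,0,0],[0,0,0,0,0,0],[0,0,0,0,0,0],[0,0,0,0,0,0],[0,0,0,0,0,0],[0,0,0,0,0,0],[0,0,0,0,0,0]]'
python3 look.py w10;python3 - <<'E'
from h import *
import cv2
P=pose();im=env.capture('scene')[:,:,::-1];cv2.imwrite('pics/s10.png',cv2.resize(im[190:340,250:450],None,fx=4,fy=4,interpolation=cv2.INTER_CUBIC))
print(np.mean([env.state()["wrist_force"]],0),env.state()["t"])
y=np.radians(10.2);X=np.array([np.cos(y),np.sin(y),0]);Y=np.array([-X[1],X[0],0]);o=np.array([.646,.118,0])
print("tcp in rest stop frame",(P[0]-o)@X,(P[0]-o)@Y)
E
```

```text
t: 13.45
tool_pos: [0.6109, 0.1133, 0.0229]
eef_rot: [0.704, -0.704, -0.061, 0.064]
wrist_force: [-8.7, -1.8, 2.5]
grip_width: 0.0101
(array([0.61091454, 0.11330178, 0.0229165 ]), array([[ 9.84177381e-01, -4.39501705e-03, -1.77131497e-01],
       [ 1.77132239e-01, -2.22929622e-04,  9.84187035e-01],
       [-4.36500665e-03, -9.99990317e-01,  5.59096919e-04]])) [-9.37512159 -1.81553687  3.02755734] 13.5
[-8.07662454 -1.68022103  4.13434855] 13.55
tcp in rest stop frame -0.035390275047542316 0.00156093733337767
```

View pics/w10.png

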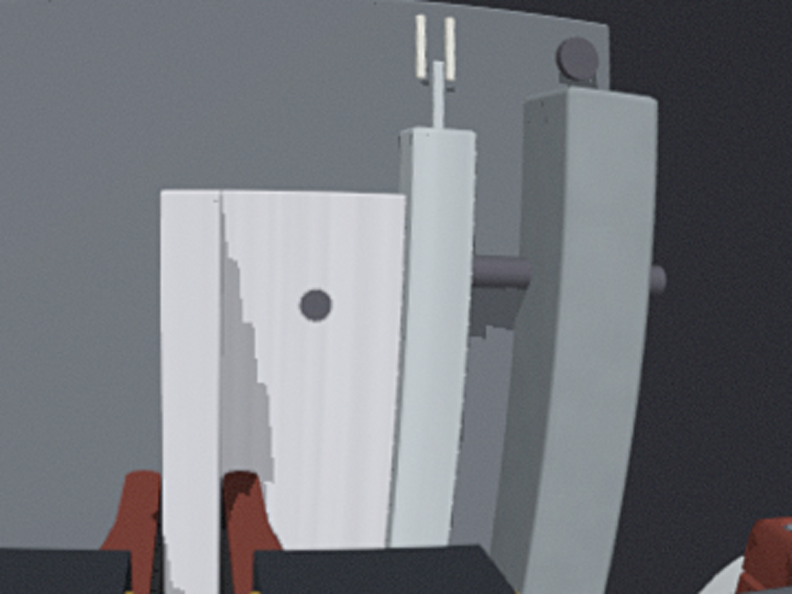

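View pics/s10.png

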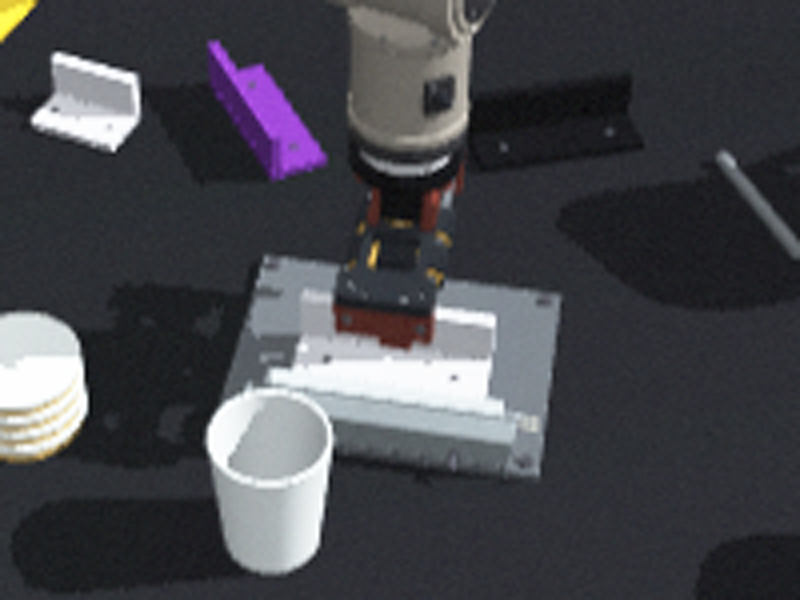

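```bash
python3 -c "
from rig import env
s=env.state();print(s['wrist_force'],abs(s['joint_velocities']).max(),s['grip_width']);print(env.finish_job())"
```

```text
[-8.07662454 -1.68022103  4.13434855] 0.0017088282371840208 0.009741121056799947
the job is handed in; nothing more can be done
None
```

I picked up the long angle by its wall and set it on its foot on the plate, about 30 mm before the bar. I then slid it flush along the bar and handed the job in at about 13.6 s, still gripped and pressed. No verdict was reported.

**Pressing:** At hand-in the wrist read about 8 to 9 N along the pressing direction. The pointer stood between the two marks in the last wrist picture.

**Bar travel:** My estimates did not agree exactly. Force divided by the spring rate gave about 7.3 mm, TCP travel since contact about 8 mm, and the camera-measured rest face about 9.6 mm. All three lie within the allowed 4.5 to 12.2 mm.

**Fit:**
- The foot's edge looked flush with the bar.
- The angle was centred lengthways to about 2 mm.
- The tool was less than 0.3° from vertical.
- The foot pressed lightly on the plate, about 4 N upward at the wrist.

**While sliding:** Friction first raised the downward load to about 13 N, so I eased the tool up 1 mm. The foot may have floated a few tenths of a millimetre before it met the bar.

**Other things:** I never touched any other object, and those visible in the last scene picture appeared unmoved. I did not measure their positions again.

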